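# Clip the lid of a full food tub shut

### The arm

A 7-joint arm with a two-finger parallel gripper is mounted at the origin on a cart in front of the work surface, level with it; the furniture and walls round the work are solid. World frame = base frame: x ahead of the robot, y to its left, z up, the work surface at z = 0. Lengths are in m, angles in rad, forces in N, time in s.
With the tool pointing down it reaches from about 0.425 to 0.925 m from the base axis. Payload 6.8 kg.
Tool frame: the origin (TCP) lies at the very end of the fingers, on their centre line; the grasp point (between the pads) lies 19 mm behind it; z points along the fingers, y is the line along which they close (so a half turn about z gives the same grasp; the last joint's range is limited). The gripper opens to 85 mm and grips with 20 to 120 N. Pads are 22 mm wide; open, the fingers measure 114 mm over their backs; the gripper's body (76 mm by 85 mm) begins 54 mm behind the grasp point. The pads swing forward as they close: fully open they stand 13 mm farther back than shut.
Start: joints at [-1.363, 0.477, 0.022, 1.555, -0.011, 1.109, -0.083], TCP at [0.21, 0.642, 0.231] pointing down, gripper open.
Joint ranges: [-2.96, 2.96], [-0.34, 2.1], [-1.41, 1.46], [0.24, 2.44], [-1.37, 4.51], [0.17, 1.92], [-2.96, 2.96]. Speed limits (rad/s): [2.39, 2.39, 3.14, 3.14, 3.14, 3.14, 3.14].

### API

Orientations are given as a unit quaternion [x, y, z, w].
In Python, from cell import telemetry, eyes, workorder gives the robot as it stands.
- The arm moves only by the tool apply_moves, never from a script. Its argument "commands" is a list of rows, each a list of 4 numbers: the shift along the tool's x, y, z in m, then the turn about the tool's z in rad. In form: [[x, y, z, turn], ...]. A call has 1 to 5 rows; each row is the pose to reach, as a shift and turn from the pose commanded when the call began, along the tool's axes at that moment; what a row does not reach only later rows make up. A row lasts 1/8 s, in which the tool goes at most 62.5 mm and 10.7 degrees, less where a joint would pass 70% of its speed; a pose out of reach is approached as far as the arm can. A call with a gripper value outside its range is refused whole. "claw" is the finger opening in m, from 0 to 0.0854, set as the call begins (left out, the last holds). The fingers move at their own pace and stop on an object; "grip_force" is the grip in N (left out, the last holds). Time passes only in rows, so rows that repeat a pose let the fingers close. It gives the time, the measured TCP pose, the force, the opening and the grip force at its end, in the units of the state.
- telemetry.state(): the state, without advancing time (a new reading comes with each control period).
- eyes.camera(name): name is "side" or "top" or "wrist"; returns a dict with "frame" (400x640x3 uint8, red, green, blue), "intrinsics" (3x3 intrinsics, pixels), "R" (3x3) and "t" (3): a world point X has camera coordinates R X + t; the wrist camera has in their place "T_tool_cam" (4x4, takes a point from camera to tool coordinates, whose origin is the TCP and whose axes are the flange's). Camera axes: x right, y down, z forward; pixel columns grow to the right and rows downward; lengths in m; the calibration is good to about 2 mm. The wrist camera is an equidistant fisheye: a pixel r from the principal point sees the ray r / f radians off the axis. A picture is of the moment at which its call begins: read the wrist's pose just before it. There is no depth.
- workorder.job_done(): hands the job in; it is judged then, once.
The state is a dict: "time_s": time; "q": joint angles; "joint_vel": joint speeds; "effort": joint torques, N m; "ee_pos": TCP position; "ee_rot": TCP orientation; "ft_force": force on the tool from outside, world axes, zero at the start; "torque": the same for the moment, N m; "opening": finger opening in m; "grasp_force": force on a finger pad.
Only numpy, scipy, OpenCV 4.12 (cv2) and the standard library are available. Lean on these libraries where they do the work, as an engineer would, in place of code of your own. Each camera call takes 0.05 s, during which the arm holds its last target. There are 200 camera calls.

### The job

The food tub on the wooden board has its lid on, but its four clip flaps stick out. Fold all four flaps down, one after another, until each lies snug against the side of the tub. Leave the tub standing about where it is on the board and do not disturb the things around it.

Things in the scene. Friction and masses are not known exactly. Their poses are not given: they have to be found in the camera images.
- tub: full white plastic food tub, 1.2 to 1.8 kg, loose on the wooden board, grey lid seated on it; rim 115 mm (its x) by 160 mm (its y), 79 mm high to the lid's top, walls up to 11 mm inside the rim. Origin: centre of its underside (the board's top), z up. A grey clip flap hangs on a level hinge along the rim, mid-side. Pushed sideways with over 8 to 20 N the tub slides
- flap_far (a joint): angle (rad) of the flap on the tub's +x side: 0 = closed, hanging straight down against the side; 1.57 = straight out, level; more = outward and up; stop at 2.4. Hinge axis along the tub's y at x = +58.5 mm, 72 mm above the tub's origin; flap 66 mm wide. Stiff hinge (about 1 N at the free edge): it stays where it is left
- flap_near (a joint): the same for the flap on the tub's -x side; hinge axis along y at x = -58.5 mm (tub frame), 72 mm above the tub's origin; flap 66 mm wide; as stiff as the others
- flap_left (a joint): the same for the flap on the tub's +y side; hinge axis along x at y = +81 mm (tub frame), 72 mm above the tub's origin; flap 46 mm wide; as stiff as the others
- flap_right (a joint): the same for the flap on the tub's -y side; hinge axis along x at y = -81 mm (tub frame), 72 mm above the tub's origin; flap 46 mm wide; as stiff as the others
- flap_far_edge (a point): middle of the free edge of flap_far, on its outer face, 42 mm from the hinge axis. The flap is a 4 mm plate, 44 mm from hinge to edge; closed, its outer face stands 4.5 mm outside the hinge axis (pad in the middle 6 mm), and a 4 mm thick finger tab along the free edge 9.5 mm
- flap_near_edge (a point): the same for flap_near
- flap_left_edge (a point): the same for flap_left
- flap_right_edge (a point): the same for flap_right
- spice_jar: bystander: small spice jar, 41 mm across, 105 mm high, standing on the board; origin at the centre of its underside
- pan_lid: bystander: round black pan lid, 76 mm across, 26 mm high, lying on the board; origin at the centre of its underside
- teaspoon: bystander: teaspoon, 139 x 30 x 10 mm, lying on the board; origin at the centre of its underside

How it is judged:
At the end, for the whole second after the job is handed in: All four flaps hang within 0.15 rad of fully closed, the tub stands upright and at rest on the board within 50 mm of where it stood (value of joint each of flap_far, flap_near, flap_left, flap_right below 0.15 rad and distance of tub from where it was at the start of the episode below 0.05 m and angle between tub's own z axis and vertical below 0.05 rad and linear speed of tub below 0.02 m/s); the robot touches nothing.
It fails at once if the spice jar, the pan lid or the teaspoon is moved by more than 30 mm (distance of any of spice_jar, pan_lid, teaspoon from where it was at the start of the episode above 0.03 m).
It fails at once if the tub is tipped by more than 0.3 rad (angle between tub's own z axis and vertical above 0.3 rad).
It also fails if it takes over 48 s, if anything falls off the work surface, if the arm or the gripper's body presses on something with over 40 N, if the wrist force passes 120 N, or if a joint passes its speed limit or range.

## Working session

There is one attempt and no reset: what is moved stays moved. The work goes in short steps, Python scripts to look and compute and a tool call to move; the robot and the scene stay as the last step left them, time stands still between calls to the robot, and variables do not carry over. Pictures are saved under pics/ and viewed, at most 10 in all, crops included, and the job is handed in when it is done.

Besides the shell and the picture viewer there is one more tool, called after "Emit:" by a JSON object that holds its "name" and its "arguments". apply_moves: Moves the arm, as the interface text tells. Its arguments: {"type":"object","properties":{"commands":{"type":"array","items":{"type":"array","items":{"type":"number"}}},"claw":{"type":"number"},"grip_force":{"type":"number"}},"required":["commands"]}

```bash
ls; mkdir -p pics; python3 - <<'E'
from cell import telemetry, eyes
import cv2,numpy as np
s=telemetry.state();print(s['time_s'],s['ee_pos'],s['ee_rot'],s['q'],s['ft_force'])
for n in ['side','top']:
    c=eyes.camera(n);cv2.imwrite(f'pics/{n}0.png',c['frame'][:,:,::-1]);np.savez(f'{n}0.npz',**c);print(n,c['intrinsics'],c['R'],c['t'])
E
```

```text
pics
0.0 [0.20945975 0.64106512 0.23029915] [ 1.57218254e-01  9.87563455e-01 -9.14781485e-04 -7.27320793e-05] [-1.36310696  0.47784032  0.02232349  1.55644972 -0.01148449  1.10926601
 -0.08310021] [-0.48689155  0.45579271 -0.70748842]
side [[414.0183258    0.         325.97865326]
 [  0.         414.0183258  197.46143779]
 [  0.           0.           1.        ]] [[ 0.5589534  -0.82890003 -0.02226728]
 [-0.48444376 -0.30464577 -0.82006414]
 [ 0.67296756  0.46916488 -0.57183824]] [-0.42388266  0.3476981   0.73647687]
top [[374.19319113   0.         316.87085609]
 [  0.         374.19319113 199.77626123]
 [  0.           0.           1.        ]] [[-0.22233091 -0.97494797 -0.00673961]
 [-0.90517781  0.20897874 -0.37010947]
 [ 0.36224591 -0.07618623 -0.9289637 ]] [-0.04382113  0.58640984  0.82843264]
```

View pics/side0.png

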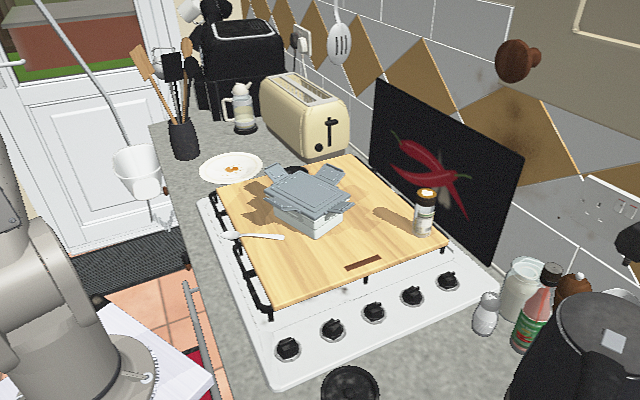

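View pics/top0.png

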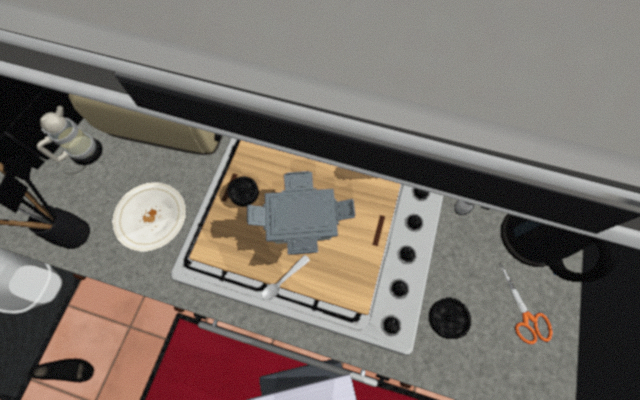

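The side view shows the tub at about (305,205), with the jar at (425,212) and the spoon at (255,236). The top view shows the lid at about (300,215), the jar or pan lid at (242,190), and the spoon at (288,278). I'll enlarge both.

```bash
python3 - <<'E'
import cv2,numpy as np
a=cv2.imread('pics/side0.png')[140:260,220:380];b=cv2.imread('pics/top0.png')[160:280,220:380]
cv2.imwrite('pics/z0.png',np.vstack([cv2.resize(i,None,fx=5,fy=5,interpolation=cv2.INTER_CUBIC)[:, :] for i in (a,b)])[0:600])
cv2.imwrite('pics/z1.png',cv2.resize(b,None,fx=5,fy=5,interpolation=cv2.INTER_CUBIC))
E
```

```text
(no output)
```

View pics/z0.png

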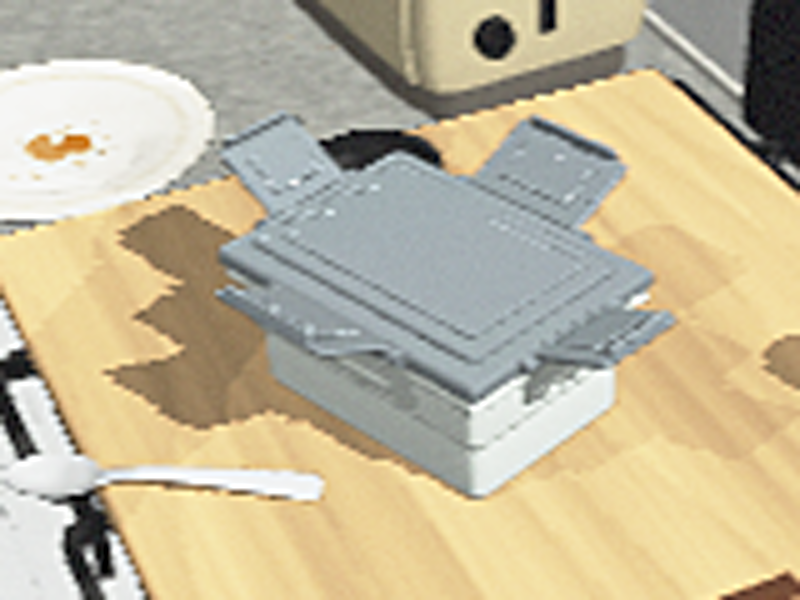

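View pics/z1.png

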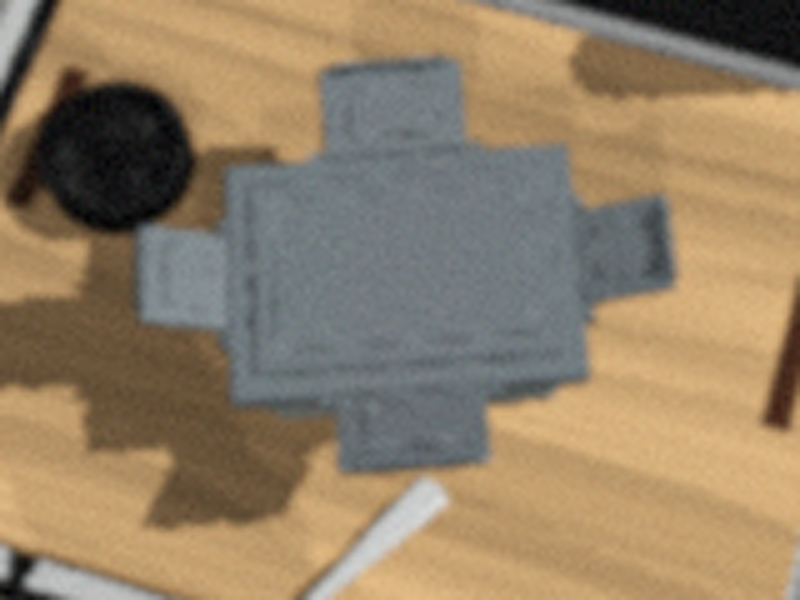

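Zoomed in, the lid corners are clear in both views. In crop pixels they are (222,250), (475,395), (650,270), (400,155) in the side view and (232,405), (588,380), (570,145), (225,168) in the top view. All four flaps stick out, the teaspoon's tip lies close to the near flap, and the pan lid is beyond the left/far corner. Next I triangulate these.

```bash
cat > h.py <<'E'
import numpy as np,cv2
S=dict(np.load('side0.npz'));T=dict(np.load('top0.npz'))
P=lambda c:c['intrinsics']@np.c_[c['R'],c['t']]
def tri(s,t):
    X=cv2.triangulatePoints(P(S),P(T),np.array(s,float).reshape(2,1),np.array(t,float).reshape(2,1))[:,0];return X[:3]/X[3]
def ray(c,p,z):
    d=c['R'].T@np.linalg.inv(c['intrinsics'])@[p[0],p[1],1];o=-c['R'].T@c['t'];return o+d*(z-o[2])/d[2]
zs=lambda x,y:(x/5+220,y/5+140)
zt=lambda x,y:(x/5+220,y/5+160)
E
python3 - <<'E'
from h import *
np.set_printoptions(precision=4,suppress=True)
C=[tri(zs(*a),zt(*b)) for a,b in [((400,155),(225,168)),((222,250),(232,405)),((475,395),(588,380)),((650,270),(570,145))]]
C=np.array(C);print('++,-+,--,+-\n',C,C.mean(0));print(np.linalg.norm(C-np.roll(C,-1,0),axis=1))
for n,a,b in [('farL',(530,120),(322,70)),('farR',(622,165),(462,60)),('leftF',(290,117),(138,225)),('leftN',(225,155),(140,322)),('nearL',(222,292),(342,470)),('nearR',(350,352),(488,460)),('rightN',(605,362),(675,287)),('rightF',(675,318),(665,198))]:
    print(n,tri(zs(*a),zt(*b)))
for z in (0.02,0.03,.04,.05): print('bottom front',z,ray(S,zs(480,495),z),'jar',ray(S,(422,234),z),'spoon tip',ray(S,zs(320,490),z),ray(T,zt(435,490),z),'spoonbowl',ray(T,(268,296),z),'pan',ray(T,zt(115,157),z+.013))
E
```

```text
++,-+,--,+-
 [[ 0.5764 -0.0531  0.1812]
 [ 0.4634 -0.0375  0.1844]
 [ 0.4391 -0.1936  0.1835]
 [ 0.548  -0.2112  0.1886]] [ 0.5067 -0.1238  0.1844]
[0.1142 0.1579 0.1105 0.1608]
farL [ 0.6068 -0.1075  0.2018]
farR [ 0.593  -0.1697  0.2055]
leftF [ 0.5475 -0.0115  0.2039]
leftN [ 0.5043 -0.0062  0.2028]
nearL [ 0.4185 -0.0796  0.204 ]
nearR [ 0.4143 -0.1449  0.1994]
rightN [ 0.4665 -0.239   0.2013]
rightF [ 0.5092 -0.2459  0.1995]
bottom front 0.02 [ 0.5424 -0.1161  0.02  ] jar [ 0.7017 -0.3303  0.02  ] spoon tip [ 0.5022 -0.0459  0.02  ] [ 0.4436 -0.1197  0.02  ] spoonbowl [ 0.3707 -0.0031  0.02  ] pan [0.6631 0.0136 0.033 ]
bottom front 0.03 [ 0.533  -0.1231  0.03  ] jar [ 0.69   -0.3342  0.03  ] spoon tip [ 0.4935 -0.0539  0.03  ] [ 0.4413 -0.1196  0.03  ] spoonbowl [ 0.3691 -0.0041  0.03  ] pan [0.6585 0.0124 0.043 ]
bottom front 0.04 [ 0.5237 -0.1301  0.04  ] jar [ 0.6783 -0.3381  0.04  ] spoon tip [ 0.4847 -0.062   0.04  ] [ 0.439  -0.1194  0.04  ] spoonbowl [ 0.3676 -0.0052  0.04  ] pan [0.6538 0.0111 0.053 ]
bottom front 0.05 [ 0.5143 -0.1371  0.05  ] jar [ 0.6666 -0.3419  0.05  ] spoon tip [ 0.4759 -0.07    0.05  ] [ 0.4367 -0.1192  0.05  ] spoonbowl [ 0.366  -0.0062  0.05  ] pan [0.6492 0.0099 0.063 ]
```

The lid triangulates to 114x159 mm, against 115x160 given. The tub centre is (0.507, -0.124), yaw is about -0.16, the lid top is at z≈0.184, the hinge at about 0.177, and all flaps are raised to about 2.1 rad. I'll start by moving above the left flap with the gripper shut.

```bash
cat > m.py <<'E'
import sys,numpy as np
from cell import telemetry
from scipy.spatial.transform import Rotation as Ro
np.set_printoptions(precision=4,suppress=True)
c=np.array([.507,-.124]);ex=np.array([np.cos(.16),-np.sin(.16)]);ey=np.array([np.sin(.16),np.cos(.16)])
def go(u,v,z,ang=None): # tub-frame target, ang = world angle of tool x
    s=telemetry.state();R=Ro.from_quat(s['ee_rot']).as_matrix();w=np.r_[c+u*ex+v*ey,z]
    a=np.arctan2(R[1,0],R[0,0]);t=0 if ang is None else -((ang-a+np.pi)%(2*np.pi)-np.pi)
    print('world',w,'shift',R.T@(w-s['ee_pos']),'turn',round(t,3),'xang',round(a,3),'q',s['q'],'t',s['time_s'])
if __name__=='__main__': go(*map(float,sys.argv[1:]))
E
python3 m.py 0 .107 .26 1.411
```

```text
world [ 0.524  -0.0184  0.26  ] shift [-0.5038 -0.5292 -0.0287] turn 1.415 xang 2.826 q [-1.3631  0.4777  0.0223  1.5563 -0.0115  1.1093 -0.0831] t 0.1
```

Emit:
{"name": "apply_moves", "arguments": {"commands": [[-0.1,-0.1,-0.03,0.19],[-0.13,-0.14,-0.03,0.37],[-0.17,-0.18,-0.03,0.56],[-0.21,-0.22,-0.03,0.75],[-0.25,-0.265,-0.03,0.93]], "claw": 0}}

```text
time_s: 0.72
ee_pos: [0.343, 0.3591, 0.2603]
ee_rot: [0.586, 0.81, 0.0, -0.0]
ft_force: [1.4, 0.6, -0.0]
opening: -0.0001
grasp_force: 0.0
```

```bash
python3 m.py 0 .107 .26 1.411
```

```text
world [ 0.524  -0.0184  0.26  ] shift [-0.4151  0.0536  0.0002] turn 0.479 xang 1.89 q [-1.1872  0.1484  0.2839  1.9539 -0.048   1.0455 -0.5634] t 0.725
```

Emit:
{"name": "apply_moves", "arguments": {"commands": [[-0.415,0.054,0,0.479],[-0.415,0.054,0,0.479],[-0.415,0.054,0,0.479],[-0.415,0.054,0,0.479],[-0.415,0.054,0,0.479]]}}

```text
time_s: 1.35
ee_pos: [0.4799, 0.0786, 0.2604]
ee_rot: [0.759, 0.651, 0.0, -0.0]
ft_force: [0.4, 0.3, 0.1]
opening: 0.0001
grasp_force: 0.0
```

```bash
python3 m.py 0 .107 .26 1.411
```

```text
world [ 0.524  -0.0184  0.26  ] shift [-0.089   0.0585  0.0003] turn 0.006 xang 1.417 q [-0.8159  0.1349  0.5863  1.9899 -0.087   1.0404 -0.3432] t 1.35
```

Emit:
{"name": "apply_moves", "arguments": {"commands": [[-0.089,0.0585,0,0.006],[-0.089,0.0585,0,0.006],[-0.089,0.0585,0,0.006],[-0.089,0.0585,0,0.006]]}}

```text
time_s: 1.85
ee_pos: [0.5233, -0.0159, 0.2599]
ee_rot: [0.761, 0.648, -0.0, -0.0]
ft_force: [0.1, 0.3, 0.2]
opening: 0.0004
grasp_force: 0.0
```

```bash
python3 m.py 0 .107 .26 1.411; python3 - <<'E'
from cell import eyes
import cv2,numpy as np
a=cv2.resize(eyes.camera('wrist')['frame'],(560,350));b=cv2.resize(eyes.camera('side')['frame'][120:260,200:424],None,fx=2.5,fy=1.75*10/7)[:250]
im=np.zeros((600,560,3),np.uint8);im[:350]=a;b=cv2.resize(b,(400,250));im[350:,:400]=b
cv2.imwrite('pics/c1.png',im[:,:,::-1])
E
```

```text
world [ 0.524  -0.0184  0.26  ] shift [-0.0023  0.0012 -0.0001] turn 0.0 xang 1.411 q [-0.6437  0.222   0.656   1.9144 -0.1552  1.0565 -0.0824] t 1.85
```

View pics/c1.png

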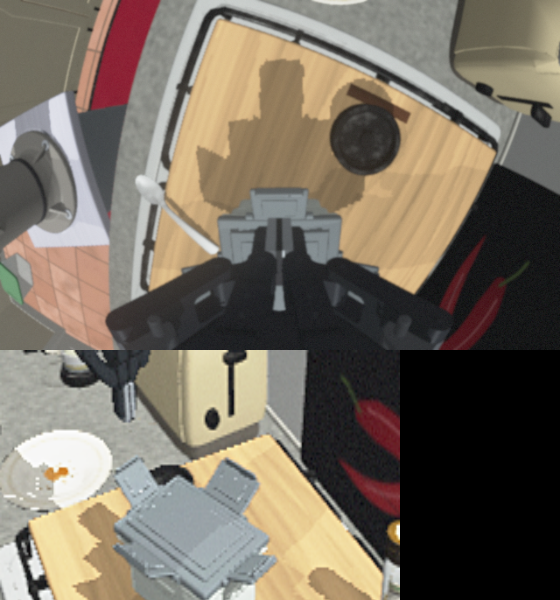

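The wrist view shows the shut fingertips centred over the left flap, at about (280,235). Now pressing down.

Emit:
{"name": "apply_moves", "arguments": {"commands": [[0,0,0.045,0],[0,0,0.055,0],[0,0,0.065,0],[0,0,0.075,0],[0,0,0.085,0]]}}

```text
time_s: 2.58
ee_pos: [0.5243, -0.0165, 0.1755]
ee_rot: [0.761, 0.648, 0.001, 0.0]
ft_force: [0.0, 0.3, 2.4]
opening: 0.0
grasp_force: 1.1
```

Emit:
{"name": "apply_moves", "arguments": {"commands": [[0,0,0.01,0],[0,0,0.02,0],[0,0,0.025,0]]}}

```text
time_s: 2.95
ee_pos: [0.5233, -0.0167, 0.1495]
ee_rot: [0.761, 0.648, -0.001, -0.0]
ft_force: [-3.0, -3.8, 10.8]
opening: 0.0002
grasp_force: 5.5
```

```bash
python3 m.py 0 .097 .15 1.411; python3 - <<'E'
from cell import eyes
import cv2,numpy as np
a=cv2.resize(eyes.camera('side')['frame'][140:260,220:380],None,fx=3.5,fy=3.5,interpolation=2)
b=cv2.resize(eyes.camera('top')['frame'][160:240,220:380],None,fx=3.5,fy=3.5,interpolation=2)
cv2.imwrite('pics/c2.png',np.vstack([a,b])[:600,:,::-1])
E
```

```text
world [ 0.5225 -0.0282  0.15  ] shift [-0.0115  0.001  -0.0005] turn -0.0 xang 1.411 q [-0.5683  0.3746  0.5981  2.0246 -0.284   0.8242  0.0327] t 2.95
```

View pics/c2.png

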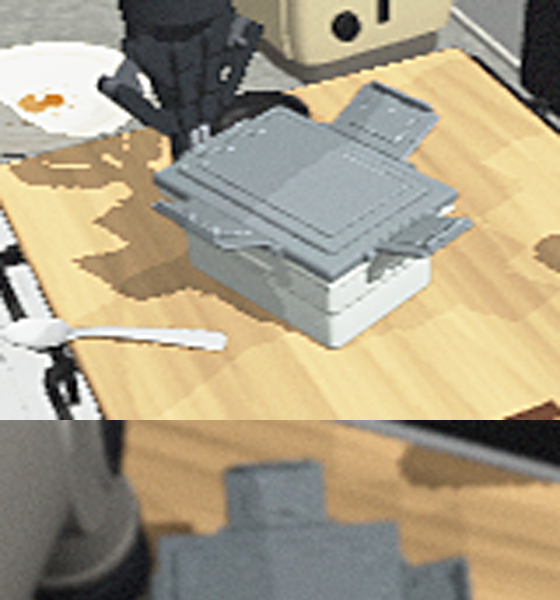

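The left flap is down, with a 10.8 N reaction, probably from its tab. I'll ease up a little and sweep inward.

Emit:
{"name": "apply_moves", "arguments": {"commands": [[-0.002,0,-0.004,0],[-0.005,0,-0.004,0],[-0.008,0,-0.004,0],[-0.01,0,-0.004,0],[-0.01,0,-0.004,0]]}}

```text
time_s: 3.68
ee_pos: [0.522, -0.0267, 0.1543]
ee_rot: [0.761, 0.648, -0.0, 0.0]
ft_force: [1.0, 1.0, -0.3]
opening: -0.0
grasp_force: 0.4
```

Emit:
{"name": "apply_moves", "arguments": {"commands": [[-0.003,0,0,0],[-0.005,0,0,0],[-0.005,0,0,0]]}}

```text
time_s: 4.05
ee_pos: [0.5214, -0.0306, 0.1542]
ee_rot: [0.761, 0.649, 0.0, -0.0]
ft_force: [0.7, 4.3, -1.5]
opening: 0.0
grasp_force: 2.6
```

Emit:
{"name": "apply_moves", "arguments": {"commands": [[-0.002,0,0,0],[-0.004,0,0,0],[-0.004,0,0,0]]}}

```text
time_s: 4.42
ee_pos: [0.5207, -0.0348, 0.1542]
ee_rot: [0.761, 0.648, 0.0, -0.0]
ft_force: [0.9, 5.2, -1.5]
opening: 0.0002
grasp_force: 2.5
```

```bash
cat > sh.py <<'E'
from cell import eyes
from h import *
g=lambda f:cv2.cvtColor(f,cv2.COLOR_RGB2GRAY).astype(np.float32)
for n,b,r in (('side',S,(slice(192,242),slice(268,352))),('side',S,(slice(205,245),slice(300,352))),('top',T,(slice(195,243),slice(300,342)))):
    f=eyes.camera(n)['frame'];A=g(b['frame']);B=g(f);ys,xs=r
    m=cv2.matchTemplate(B[ys.start-8:ys.stop+8,xs.start-8:xs.stop+8],A[ys,xs],cv2.TM_CCOEFF_NORMED)
    _,v,_,l=cv2.minMaxLoc(m);print(n,'shift px',l[0]-8,l[1]-8,round(v,3))
E
python3 sh.py
```

```text
side shift px 2 1 0.906
side shift px 2 1 0.934
top shift px 3 0 0.962
```

The tub slid about 5 mm in -y, so the left flap is on its stop. Next I back off, lift, and cross to the right flap, where the push will bring the tub back.

```bash
sed -i 's/^c=.*/c=np.array([.506,-.129])/;' m.py; sed -i '/^def go/i #' m.py; python3 m.py 0 -.107 .235 1.411
```

```text
Traceback (most recent call last):
  File "m.py", line 11, in <module>
    if __name__=='__main__': go(*map(float,sys.argv[1:]))
                             ~~^^^^^^^^^^^^^^^^^^^^^^^^^^
  File "m.py", line 8, in go
    s=telemetry.state();R=Ro.from_quat(s['ee_rot']).as_matrix();w=np.r_[c+u*ex+v*ey,z]
                                                                            ^^
NameError: name 'ex' is not defined. Did you mean: 'hex'?
```

Emit:
{"name": "apply_moves", "arguments": {"commands": [[0.012,0,-0.01,0],[0.02,0,-0.06,0],[0.0,0,-0.085,0],[-0.06,0,-0.085,0],[-0.12,0,-0.085,0]]}}

```text
time_s: 5.2
ee_pos: [0.5018, -0.1554, 0.2407]
ee_rot: [0.761, 0.649, 0.0, 0.001]
ft_force: [0.6, -0.2, -0.7]
opening: -0.0002
grasp_force: 0.0
```

```bash
python3 m.py 0 -.107 .235 1.411; python3 sh.py
```

```text
side shift px 2 1 0.903
side shift px 2 1 0.925
top shift px 3 0 0.864Traceback (most recent call last):
  File "m.py", line 11, in <module>
    if __name__=='__main__': go(*map(float,sys.argv[1:]))
                             ~~^^^^^^^^^^^^^^^^^^^^^^^^^^
  File "m.py", line 8, in go
    s=telemetry.state();R=Ro.from_quat(s['ee_rot']).as_matrix();w=np.r_[c+u*ex+v*ey,z]
                                                                            ^^
NameError: name 'ex' is not defined. Did you mean: 'hex'?
```

```bash
sed -i 's/^#$/ex=np.array([np.cos(.16),-np.sin(.16)]);ey=np.array([np.sin(.16),np.cos(.16)])/' m.py; python3 m.py 0 -.108 .235 1.411
```

```text
world [ 0.4888 -0.2356  0.235 ] shift [-0.0783  0.0014  0.0056] turn -0.008 xang 1.403 q [-0.4147  0.2576  0.7222  1.9391 -0.1979  1.0145  0.2281] t 5.35
```

Emit:
{"name": "apply_moves", "arguments": {"commands": [[-0.05,0.001,0.005,0],[-0.078,0.001,0.005,0],[-0.078,0.001,0.005,0],[-0.078,0.001,0.02,0],[-0.078,0.001,0.032,0]]}}

```text
time_s: 5.98
ee_pos: [0.4904, -0.229, 0.206]
ee_rot: [0.76, 0.649, -0.0, -0.001]
ft_force: [0.8, 0.7, -0.6]
opening: 0.0001
grasp_force: 0.0
```

Emit:
{"name": "apply_moves", "arguments": {"commands": [[0,0,0.01,0],[0,0,0.02,0],[0,0,0.03,0],[0,0,0.04,0],[0,0,0.05,0]]}}

```text
time_s: 6.6
ee_pos: [0.4901, -0.2311, 0.1566]
ee_rot: [0.761, 0.648, -0.0, 0.0]
ft_force: [0.3, -1.2, 1.8]
opening: -0.0005
grasp_force: 0.7
```

Emit:
{"name": "apply_moves", "arguments": {"commands": [[0.002,0,0.003,0],[0.005,0,0.003,0],[0.007,0,0.003,0],[0.007,0,0.003,0]]}}

```text
time_s: 7.1
ee_pos: [0.4909, -0.2243, 0.1543]
ee_rot: [0.761, 0.648, -0.0, 0.0]
ft_force: [-1.8, -4.4, -2.5]
opening: -0.0003
grasp_force: 2.1
```

Emit:
{"name": "apply_moves", "arguments": {"commands": [[0.002,0,0,0],[0.004,0,0,0],[0.004,0,0,0]]}}

```text
time_s: 7.48
ee_pos: [0.4918, -0.2201, 0.1543]
ee_rot: [0.761, 0.648, -0.0, -0.0]
ft_force: [-0.5, -3.8, -2.5]
opening: -0.0002
grasp_force: 2.1
```

```bash
python3 m.py 0 -.108 .235 1.411;python3 sh.py
```

```text
world [ 0.4888 -0.2356  0.235 ] shift [-0.0158 -0.0005 -0.0807] turn -0.0 xang 1.411 q [-0.2276  0.4095  0.6764  1.9903 -0.3371  0.8538  0.4736] t 7.475
side shift px 0 0 0.568
side shift px 0 0 0.588
top shift px 8 7 0.469
```

Emit:
{"name": "apply_moves", "arguments": {"commands": [[-0.012,0,-0.01,0],[-0.02,0,-0.06,0],[-0.02,0.03,-0.1,0],[-0.02,0.06,-0.1,0]]}}

```text
time_s: 8.12
ee_pos: [0.5509, -0.2506, 0.2594]
ee_rot: [0.761, 0.648, 0.003, 0.003]
ft_force: [-0.1, -0.1, 0.1]
opening: -0.0001
grasp_force: 0.0
```

```bash
python3 sh.py; python3 - <<'E'
from cell import eyes
import cv2,numpy as np
a=cv2.resize(eyes.camera('side')['frame'][140:260,230:390],None,fx=3.5,fy=3.5,interpolation=2)
b=cv2.resize(eyes.camera('top')['frame'][178:254,230:390],None,fx=3.5,fy=2.36,interpolation=2)
b=cv2.resize(eyes.camera('top')['frame'][178:246,220:440],(560,173),interpolation=2)
cv2.imwrite('pics/c3.png',np.vstack([a,b])[:600,:,::-1])
E
```

```text
side shift px 0 0 0.755
side shift px 0 0 0.63
top shift px 8 -8 0.257
```

View pics/c3.png

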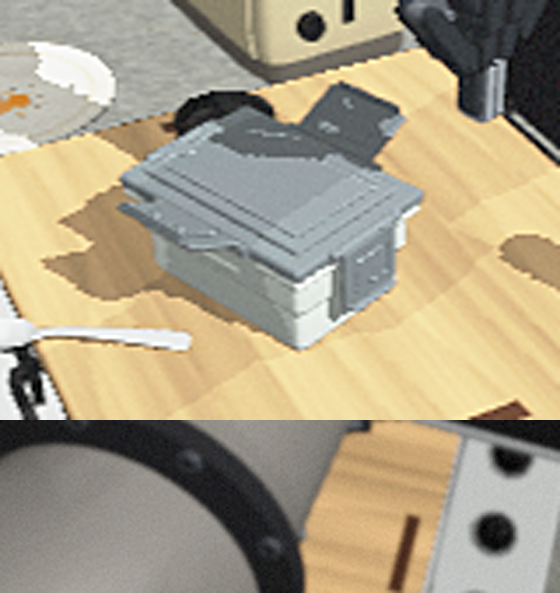

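The side view shows the right flap lying against the tub wall at about (365,275). The left flap no longer sticks out, and the tub is back where it started. Next is the far flap, with the tool turned.

```bash
sed -i 's/^c=.*/c=np.array([.507,-.124])/' m.py; python3 m.py .0845 0 .25 2.982
```

```text
world [ 0.5904 -0.1375  0.25  ] shift [0.1176 0.025  0.0043] turn -1.572 xang 1.41 q [-0.2179  0.4005  0.7235  1.7486 -0.2934  1.1046  0.4395] t 8.425
```

Emit:
{"name": "apply_moves", "arguments": {"commands": [[0.03,0.025,0.004,-0.18],[0.06,0.025,0.004,-0.36],[0.09,0.025,0.004,-0.54],[0.118,0.025,0.004,-0.72],[0.118,0.025,0.004,-0.9]]}}

```text
time_s: 9.05
ee_pos: [0.5911, -0.1337, 0.2501]
ee_rot: [0.399, 0.917, 0.001, -0.001]
ft_force: [-0.3, -0.9, -0.1]
opening: 0.0001
grasp_force: 0.0
```

```bash
python3 m.py .0845 0 .25 2.982
```

```text
world [ 0.5904 -0.1375  0.25  ] shift [-0.0023 -0.003   0.0001] turn -0.661 xang 2.321 q [-0.2486  0.3713  0.4842  1.7312 -0.1937  1.0875  1.0481] t 9.05
```

Emit:
{"name": "apply_moves", "arguments": {"commands": [[-0.002,-0.003,0,-0.18],[-0.002,-0.003,0,-0.36],[-0.002,-0.003,0,-0.54],[-0.002,-0.003,0,-0.661],[-0.002,-0.003,0,-0.661]]}}

```text
time_s: 9.68
ee_pos: [0.5896, -0.1408, 0.2504]
ee_rot: [0.086, 0.996, 0.0, -0.0]
ft_force: [0.2, 0.5, -0.1]
opening: -0.0002
grasp_force: 0.0
```

```bash
python3 m.py .0845 0 .25 2.982
```

```text
world [ 0.5904 -0.1375  0.25  ] shift [-0.0002  0.0034  0.0004] turn -0.012 xang 2.97 q [-0.1383  0.3573  0.3509  1.7244 -0.1367  1.0846  1.6555] t 9.675
```

Emit:
{"name": "apply_moves", "arguments": {"commands": [[0,0,0.04,0],[0,0,0.055,0],[0,0,0.065,0],[0,0,0.075,0],[0,0,0.085,0]]}}

```text
time_s: 10.3
ee_pos: [0.5913, -0.1406, 0.1656]
ee_rot: [0.085, 0.996, -0.0, 0.001]
ft_force: [0.0, 0.2, 2.2]
opening: -0.0
grasp_force: 0.9
```

```bash
python3 m.py .0845 0 .153 2.982
```

```text
world [ 0.5904 -0.1375  0.153 ] shift [0.0014 0.0029 0.0126] turn -0.01 xang 2.972 q [-0.1162  0.4478  0.3266  1.8046 -0.1762  0.9156  1.6886] t 10.3
```

Emit:
{"name": "apply_moves", "arguments": {"commands": [[0,0,0.008,0],[0.001,0,0.012,0],[0.004,0,0.012,0],[0.008,0,0.012,0],[0.009,0,0.012,0]]}}

```text
time_s: 10.92
ee_pos: [0.5814, -0.1388, 0.1535]
ee_rot: [0.085, 0.996, 0.0, 0.0]
ft_force: [2.5, -0.5, -0.5]
opening: 0.0002
grasp_force: 0.8
```

Emit:
{"name": "apply_moves", "arguments": {"commands": [[0.002,0,0,0],[0.004,0,0,0],[0.004,0,0,0]]}}

```text
time_s: 11.3
ee_pos: [0.5785, -0.1384, 0.1536]
ee_rot: [0.085, 0.996, -0.0, 0.001]
ft_force: [5.5, -1.5, -2.4]
opening: -0.0001
grasp_force: 2.6
```

```bash
python3 m.py .0845 0 .153 2.982; python3 sh.py
```

```text
world [ 0.5904 -0.1375  0.153 ] shift [-0.0116  0.0029  0.0007] turn -0.01 xang 2.972 q [-0.1176  0.4423  0.3233  1.8453 -0.1772  0.8799  1.6908] t 11.3
side shift px 0 0 0.731
side shift px 0 1 0.631
top shift px 0 1 0.438
```

Emit:
{"name": "apply_moves", "arguments": {"commands": [[0.002,0,0,0],[0.004,0,0,0],[0.004,0,0,0]]}}

```text
time_s: 11.82
ee_pos: [0.5744, -0.1377, 0.1535]
ee_rot: [0.085, 0.996, -0.0, 0.001]
ft_force: [4.4, -1.4, -2.2]
opening: 0.0001
grasp_force: 2.6
```

```bash
python3 sh.py; python3 m.py -.0835 0 .25 2.982
```

```text
side shift px -2 1 0.699
side shift px -2 1 0.611
top shift px 0 3 0.443
world [ 0.4246 -0.1107  0.25  ] shift [ 0.1521  0.0013 -0.0967] turn -0.01 xang 2.972 q [-0.1191  0.4364  0.3237  1.8549 -0.1756  0.8768  1.6898] t 11.975
```

The far flap is closed too, since the tub slid about 5 mm with it. Now the near flap.

Emit:
{"name": "apply_moves", "arguments": {"commands": [[-0.012,0,-0.01,0],[-0.02,0,-0.06,0],[0.03,0,-0.095,0],[0.09,0,-0.095,0],[0.155,0,-0.095,-0.01]]}}

```text
time_s: 12.6
ee_pos: [0.422, -0.1117, 0.2491]
ee_rot: [0.08, 0.997, 0.0, -0.0]
ft_force: [-0.2, 0.8, 0.1]
opening: -0.0003
grasp_force: 0.0
```

```bash
 sed -i 's/^c=.*/c=np.array([.502,-.123])/' m.py; python3 m.py -.084 0 .24 2.982; python3 sh.py
```

```text
world [ 0.4191 -0.1096  0.24  ] shift [0.0032 0.0016 0.0091] turn -0.0 xang 2.982 q [-0.2204  0.0458  0.3511  2.0922 -0.0187  1.0069  1.5513] t 12.6
side shift px -2 1 0.697
side shift px -2 1 0.624
top shift px 8 -8 0.363
```

Emit:
{"name": "apply_moves", "arguments": {"commands": [[0.002,0.002,0.035,0],[0.002,0.002,0.05,0],[0.002,0.002,0.06,0],[0.002,0.002,0.07,0],[0.002,0.002,0.08,0]]}}

```text
time_s: 13.38
ee_pos: [0.4226, -0.1096, 0.1683]
ee_rot: [0.08, 0.997, -0.0, 0.001]
ft_force: [-2.4, 1.0, 2.3]
opening: 0.0
grasp_force: 1.1
```

```bash
python3 m.py -.084 0 .153 2.982
```

```text
world [ 0.4191 -0.1096  0.153 ] shift [ 0.0035 -0.0005  0.0153] turn -0.0 xang 2.982 q [-0.2012  0.1647  0.3472  2.1845 -0.0777  0.8024  1.6065] t 13.375
```

Emit:
{"name": "apply_moves", "arguments": {"commands": [[0,0,0.008,0],[0,0,0.015,0],[-0.003,0,0.015,0],[-0.006,0,0.015,0],[-0.007,0,0.015,0]]}}

```text
time_s: 14.0
ee_pos: [0.4288, -0.1106, 0.1533]
ee_rot: [0.08, 0.997, 0.0, -0.0]
ft_force: [-2.9, 0.6, 0.3]
opening: 0.0002
grasp_force: 1.6
```

Emit:
{"name": "apply_moves", "arguments": {"commands": [[-0.002,0,0,0],[-0.004,0,0,0],[-0.004,0,0,0]]}}

```text
time_s: 14.38
ee_pos: [0.4306, -0.1109, 0.153]
ee_rot: [0.08, 0.997, 0.0, -0.002]
ft_force: [-8.0, 1.4, 3.9]
opening: -0.0
grasp_force: 4.2
```

```bash
python3 m.py -.084 0 .153 2.982;python3 sh.py
```

```text
world [ 0.4191 -0.1096  0.153 ] shift [ 0.0116 -0.0005  0.0001] turn -0.0 xang 2.982 q [-0.1904  0.2079  0.3434  2.1783 -0.1002  0.774   1.629 ] t 14.375
side shift px -1 1 0.599
side shift px -1 1 0.666
top shift px -1 7 0.546
```

Emit:
{"name": "apply_moves", "arguments": {"commands": [[-0.002,0,0,0],[-0.004,0,0,0],[-0.004,0,0,0]]}}

```text
time_s: 14.9
ee_pos: [0.4347, -0.1116, 0.153]
ee_rot: [0.08, 0.997, 0.0, -0.002]
ft_force: [-7.7, 0.8, 4.2]
opening: -0.0002
grasp_force: 3.8
```

Emit:
{"name": "apply_moves", "arguments": {"commands": [[0.014,0,-0.005,0],[0.016,0,-0.06,0],[0.016,0,-0.1,0],[0.0,-0.06,-0.1,0],[-0.02,-0.12,-0.1,0]]}}

```text
time_s: 15.52
ee_pos: [0.4381, -0.2339, 0.2552]
ee_rot: [0.079, 0.997, -0.0, 0.003]
ft_force: [0.8, -0.3, -0.1]
opening: -0.0001
grasp_force: 0.0
```

```bash
python3 m.py 0 .2 .3
```

```text
world [0.5339 0.0744 0.3   ] shift [-0.0466  0.3196 -0.0445] turn 0 xang 2.984 q [-0.0676  0.1555  0.4889  1.9735 -0.087   1.0274  1.8747] t 15.525
```

Emit:
{"name": "apply_moves", "arguments": {"commands": [[-0.04,0.06,-0.06,0],[-0.05,0.12,-0.06,0],[-0.05,0.18,-0.06,0],[-0.05,0.24,-0.06,0],[-0.05,0.3,-0.06,0]]}}

```text
time_s: 16.15
ee_pos: [0.5323, 0.0429, 0.3145]
ee_rot: [0.08, 0.997, 0.0, 0.002]
ft_force: [1.2, -0.4, -0.7]
opening: 0.0003
grasp_force: 0.0
```

Emit:
{"name": "apply_moves", "arguments": {"commands": [[0,0.06,0,0],[0,0.12,0,0],[0,0.18,0,0],[0,0.24,0,0],[0,0.24,0,0]]}}

```text
time_s: 16.77
ee_pos: [0.5687, 0.2848, 0.3131]
ee_rot: [0.075, 0.997, 0.001, 0.0]
ft_force: [-0.7, -1.2, 0.2]
opening: 0.0002
grasp_force: 0.0
```

```bash
python3 sh.py; python3 - <<'E'
from cell import eyes,telemetry
import cv2,numpy as np
s=telemetry.state();print(s['ee_pos'],s['time_s'])
T=eyes.camera('top');np.savez('top1.npz',**T);S=eyes.camera('side');np.savez('side1.npz',**S)
a=cv2.resize(S['frame'][150:250,240:368],(512,400),interpolation=2)
b=cv2.resize(T['frame'][170:250,235:363],(512,320),interpolation=2)
w=cv2.resize(eyes.camera('wrist')['frame'],(448,280))
im=np.zeros((600,800,3),np.uint8);im[:320,:400]=cv2.resize(a,(400,320));im[:250,400:]=cv2.resize(b,(400,250));im[320:,352:]=w
cv2.imwrite('pics/c4.png',im[:,:,::-1])
E
```

```text
side shift px 0 0 0.681
side shift px 0 0 0.628
top shift px -1 0 0.703
[0.57030668 0.27691949 0.31376345] 16.925
```

View pics/c4.png

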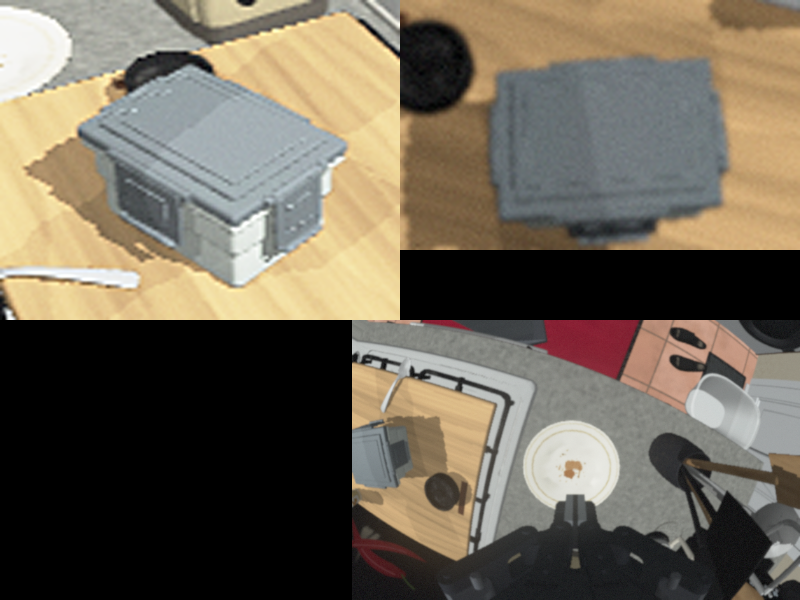

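The side view shows the near flap at about (150,195) and the right flap at (300,215), both against the walls. The top view shows no flap sticking out. I'll check the angles by projecting the tab edges.

```bash
python3 - <<'E'
from h import *
np.set_printoptions(precision=1,suppress=True)
fS=lambda x,y:(x*.32+240,y*.3125+150)
fT=lambda x,y:((x-400)*.32+235,y*.32+170)
C=np.array([tri(fS(*a),fT(*b)) for a,b in [((198,66),(498,72)),((80,128),(500,218)),((240,222),(722,205)),((345,145),(710,60))]])
c=C.mean(0);dx=C[0]+C[3]-C[1]-C[2];yaw=np.arctan2(dx[1],dx[0]);print('centre',c.round(4),'yaw',yaw.round(3))
print('moved mm',1e3*(c-[.5067,-.1238,.1844]))
yaw=-.16 if abs(yaw+.16)<.03 else yaw
ex=np.array([np.cos(yaw),np.sin(yaw),0]);ey=np.array([-ex[1],ex[0],0])
def pr(K,X): p=P(K)@np.r_[X,1];return p[:2]/p[2]
c[2]=.1775 # hinge height
for n,d,e,h,half in (('far',ex,ey,.0585,.033),('near',-ex,ey,.0585,.033),('left',ey,ex,.081,.023),('right',-ey,ex,.081,.023)):
  for th in (0,.15,.3):
    out=h+.044*np.sin(th)+.0095*np.cos(th);dz=-.044*np.cos(th)+.0095*np.sin(th)
    X=c+d*out+[0,0,dz];print(n,th,'side',pr(S,X),'top',pr(T,X))
print('lid far mid top',pr(T,c+ex*.0575+[0,0,.005]),'left',pr(T,c+ey*.08+[0,0,.005]))
print('meas near side',fS(150,226),'top',fT(612,242),'right side',fS(298,243),'top',fT(726,160),'left top',fT(490,150))
E
```

```text
centre [ 0.5 -0.1  0.2] yaw -0.158
moved mm [ 2.1 -2.4 -1.5]
far 0 side [329.6 197.9] top [301.  194.5]
far 0.15 side [331.4 196. ] top [300.8 191.8]
far 0.3 side [333.2 194. ] top [300.7 189.1]
near 0 side [287.3 224.7] top [303.8 248.2]
near 0.15 side [285.  225.4] top [303.9 250.8]
near 0.3 side [282.8 225.7] top [304. 253.]
left 0 side [282.8 195.8] top [264.7 223. ]
left 0.15 side [280.9 194.1] top [261.8 222.9]
left 0.3 side [279.1 192.2] top [259.1 222.7]
right 0 side [339.  227.4] top [339.9 218.3]
right 0.15 side [341.3 227.9] top [342.7 217.8]
right 0.3 side [343.4 228.1] top [345.3 217.3]
lid far mid top [300.2 190.6] left [266.3 216. ]
meas near side (288.0, 220.625) top (302.84000000000003, 247.44) right side (335.36, 225.9375) top (339.32, 221.2) left top (263.8, 218.0)
```

```bash
python3 - <<'E'
from cell import eyes
import cv2
w=eyes.camera('wrist')['frame'][125:250,0:150]
cv2.imwrite('pics/c5.png',cv2.resize(w,(720,600),interpolation=2)[:,:,::-1])
E
```

```text
(no output)
```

View pics/c5.png

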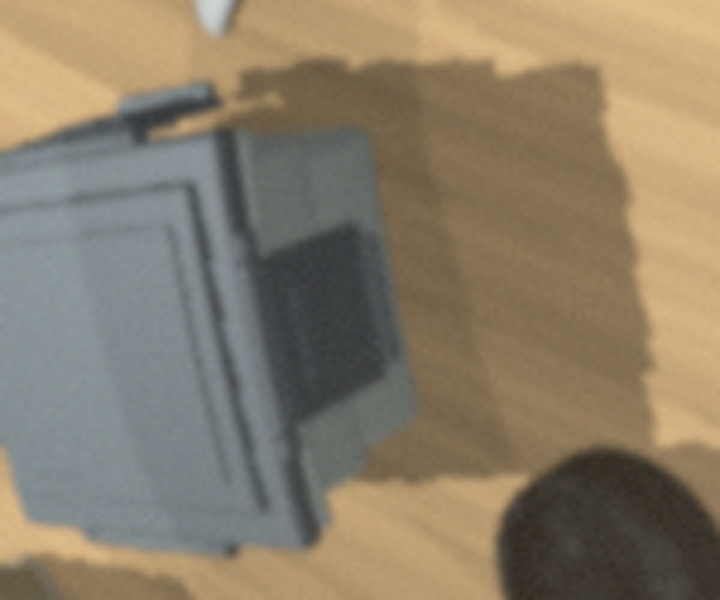

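The wrist view shows the left flap lying flat at (330,310). The near flap's tab at (170,100) looks slightly proud, so I'll check it numerically.

```bash
python3 - <<'E'
from cell import eyes,telemetry
import numpy as np
from scipy.spatial.transform import Rotation as Ro
np.set_printoptions(precision=1,suppress=True)
s=telemetry.state();w=eyes.camera('wrist');M=np.eye(4);M[:3,:3]=Ro.from_quat(s['ee_rot']).as_matrix();M[:3,3]=s['ee_pos']
I=np.linalg.inv(M@w['T_tool_cam']);K=w['intrinsics'];print((M@w['T_tool_cam'])[:3,3].round(3))
def pr(X):
    p=(I@np.r_[X,1])[:3];r=np.hypot(*p[:2]);t=np.arctan2(r,p[2]);q=p[:2]/r*t*K[0,0]+K[:2,2];return (q-[0,125])*4.8
c=np.array([.507,-.1245,.1775]);ex=np.array([np.cos(.16),-np.sin(.16),0]);ey=np.array([-ex[1],ex[0],0])
for a,b in ((-1,1),(1,1)): print('lid corner',a,b,pr(c+a*.0575*ex+b*.08*ey+[0,0,.003]))
for n,d,e,h,hw in (('near',-ex,ey,.0585,.033),('far',ex,ey,.0585,.033),('left +x',ey,ex,.081,.023)):
  for th in (0,.15,.3,.5):
    q=lambda r,o:c+d*(h+r*np.sin(th)+o*np.cos(th))+e*hw+[0,0,-r*np.cos(th)+o*np.sin(th)]
    print(n,th,'tab outer top',pr(q(.040,.0095)),'tab bottom',pr(q(.044,.0095)),'hinge outer',pr(q(0,.0045)))
E
```

```text
[0.5 0.3 0.5]
lid corner -1 1 [230.8 122.8]
lid corner 1 1 [320.2 543.4]
near 0 tab outer top [232.3  72.3] tab bottom [241.4  70. ] hinge outer [138.3 116. ]
near 0.15 tab outer top [225.6  53.4] tab bottom [234.5  49.3] hinge outer [136.6 116.7]
near 0.3 tab outer top [217.1  36.1] tab bottom [225.6  30.1] hinge outer [135.  117.7]
near 0.5 tab outer top [203.3  15.8] tab bottom [210.9   7.5] hinge outer [133.1 119.6]
far 0 tab outer top [318.7 509.9] tab bottom [326.5 504.9] hinge outer [232.7 547.8]
far 0.15 tab outer top [319.9 529.7] tab bottom [328.  526.4] hinge outer [231.2 548.6]
far 0.3 tab outer top [319.3 549.6] tab bottom [327.6 548.1] hinge outer [229.7 549. ]
far 0.5 tab outer top [315.7 575.6] tab bottom [324.1 576.4] hinge outer [227.6 549.1]
left +x 0 tab outer top [408.2 371.1] tab bottom [416.6 366.6] hinge outer [308.1 420. ]
left +x 0.15 tab outer top [418.2 373.2] tab bottom [427.9 368.7] hinge outer [306.4 420.9]
left +x 0.3 tab outer top [425.8 376.4] tab bottom [436.7 371.9] hinge outer [304.5 421.7]
left +x 0.5 tab outer top [431.7 382.1] tab bottom [443.9 378. ] hinge outer [301.7 422.8]
```

All four flaps match the closed prediction in the wrist, side and top views, and the robot is clear of everything. Handing in.

```bash
python3 -c "
from cell import workorder;print(workorder.job_done())"
```

```text
the job is handed in; nothing more can be done
None
```

I folded all four flaps down snug against the tub and handed the job in at about 17 s of the 48 s. The camera checks put every flap at or near closed and the tub about 3 mm from where it started; no verdict came back at hand-in.

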